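Balance the centrifuge rotor

TASK

The open centrifuge has been loaded out of balance. Rearrange the vials so that the red-capped vial faces the blue-capped one straight across the rotor and the two black-capped vials face each other, all four standing fully down in their buckets; the white-capped vial is not part of this run, so stand it upright on the steel tray. Never let a vial fall over.

Things in the scene. Friction and masses are not known exactly. Their poses are not given: they have to be found in the camera images.
- red_mid (a point): Glass sample vial with a red screw cap, the equal of the blue-capped one in weight (26 g); 23 mm across and 62 mm tall, standing upright, closed screw cap (top 12 mm, 20 mm across), smooth sides. The point is on its axis half-way up, 31 mm above its underside; z is its own long axis, up when it stands.
- blue_mid (a point): Glass sample vial with a blue screw cap, the equal of the red-capped one in weight (26 g); at the start it stands on the steel tray; 23 mm across and 62 mm tall, standing upright, closed screw cap (top 12 mm, 20 mm across), smooth sides. The point is on its axis half-way up, 31 mm above its underside; z is its own long axis, up when it stands.
- black_a_mid (a point): Glass sample vial with a black screw cap and pale contents, one of two black-capped vials of equal weight (22 g); the two are interchangeable; 23 mm across and 62 mm tall, standing upright, closed screw cap (top 12 mm, 20 mm across), smooth sides. The point is on its axis half-way up, 31 mm above its underside; z is its own long axis, up when it stands.
- black_b_mid (a point): Glass sample vial with a black screw cap and bluish contents, the other of the two black-capped vials (22 g); 23 mm across and 62 mm tall, standing upright, closed screw cap (top 12 mm, 20 mm across), smooth sides. The point is on its axis half-way up, 31 mm above its underside; z is its own long axis, up when it stands.
- white_mid (a point): Glass sample vial with a white screw cap, the odd one (30 g); 23 mm across and 62 mm tall, standing upright, closed screw cap (top 12 mm, 20 mm across), smooth sides. The point is on its axis half-way up, 31 mm above its underside; z is its own long axis, up when it stands.
- pocket_1 (a point): Pocket 1 of the rotor: centre of the inside floor of a green bucket, 110 mm above the worktop. The four buckets hang 64 mm from the rotor's axis, a quarter turn apart, numbered anticlockwise seen from above: 1 faces 3 and 2 faces 4, 128 mm apart; neighbours are 91 mm apart. The rotor turns on its spindle, with slight friction (0.06 N m), if pushed sideways.
- pocket_2 (a point): Pocket 2 of the rotor: centre of the inside floor of a green bucket, 110 mm above the worktop. Every bucket is a round tapering cup, 40 mm wide inside at the mouth, 27 mm at the floor, 28 mm deep, so a vial let down a little off-centre is guided to the middle; a seated vial stands 34 mm out of it, free for the fingers.
- pocket_3 (a point): Pocket 3 of the rotor: centre of the inside floor of a green bucket, 110 mm above the worktop. The rotor hangs in the round chamber (206 mm across) of an open white bench centrifuge, 240 mm wide, 290 mm deep, 150 mm tall; the chamber's rim is 15 mm above the bucket mouths, the hub and arms stay below the mouths.
- pocket_4 (a point): Pocket 4 of the rotor: centre of the inside floor of a green bucket, 110 mm above the worktop. The open lid stands upright behind the chamber (far from the robot), 120 mm from the rotor's axis, up to 0.40 m above the worktop.
- tray: Fixed shallow rectangular tray of bare steel, 134 mm (its x) by 204 mm (its y), 18 mm tall with a low rim; inner floor 2 mm above the worktop, origin at the centre of the underside. Fits the blue-capped vial and one more with room to spare.

How it is judged (in metres and radians):
At the end, for the whole second after the job is handed in: Red, blue and both black vials stand down in buckets (8 mm of centre, 5 mm of floor height, tilt under 0.2 rad), red opposite blue, black opposite black (over 112 mm apart); the white vial upright (under 0.15 rad) on the tray floor inside its rim; all at rest ((horizontal distance between red_mid and pocket_1 below 0.008 m or horizontal distance between red_mid and pocket_2 below 0.008 m or horizontal distance between red_mid and pocket_3 below 0.008 m or horizontal distance between red_mid and pocket_4 below 0.008 m) and z of red_mid in the frame of pocket_1 between 0.026 and 0.036 m and angle between each of red_mid, blue_mid, black_a_mid, black_b_mid's own z axis and vertical below 0.2 rad and (horizontal distance between blue_mid and pocket_1 below 0.008 m or horizontal distance between blue_mid and pocket_2 below 0.008 m or horizontal distance between blue_mid and pocket_3 below 0.008 m or horizontal distance between blue_mid and pocket_4 below 0.008 m) and z of blue_mid in the frame of pocket_1 between 0.026 and 0.036 m and (horizontal distance between black_a_mid and pocket_1 below 0.008 m or horizontal distance between black_a_mid and pocket_2 below 0.008 m or horizontal distance between black_a_mid and pocket_3 below 0.008 m or horizontal distance between black_a_mid and pocket_4 below 0.008 m) and z of black_a_mid in the frame of pocket_1 between 0.026 and 0.036 m and (horizontal distance between black_b_mid and pocket_1 below 0.008 m or horizontal distance between black_b_mid and pocket_2 below 0.008 m or horizontal distance between black_b_mid and pocket_3 below 0.008 m or horizontal distance between black_b_mid and pocket_4 below 0.008 m) and z of black_b_mid in the frame of pocket_1 between 0.026 and 0.036 m and horizontal distance between red_mid and blue_mid above 0.112 m and horizontal distance between black_a_mid and black_b_mid above 0.112 m and x of white_mid in the frame of tray between -0.06 and 0.06 m and y of white_mid in the frame of tray between -0.095 and 0.095 m and z of white_mid in the frame of tray below 0.04 m and angle between white_mid's own z axis and vertical below 0.15 rad and linear speed of each of vial_red, vial_blue, vial_black_a, vial_black_b, vial_white below 0.02 m/s); the robot touches nothing.
It fails at once if the red vial was tipped over (angle between red_mid's own z axis and vertical above 0.8 rad).
It fails at once if the blue vial was tipped over (angle between blue_mid's own z axis and vertical above 0.8 rad).
It fails at once if the black_a vial was tipped over (angle between black_a_mid's own z axis and vertical above 0.8 rad).
It fails at once if the black_b vial was tipped over (angle between black_b_mid's own z axis and vertical above 0.8 rad).
It fails at once if the white vial was tipped over (angle between white_mid's own z axis and vertical above 0.8 rad).
It also fails if it takes over 88 s, if anything falls off the work surface, if the arm or the gripper's body presses on something with over 40 N, if the wrist force passes 120 N, or if a joint passes its speed limit or range.

ROBOT

A 6-joint arm with a two-finger parallel gripper is mounted at the origin on a cart in front of the work surface, level with it; the furniture and walls round the work are solid. World frame = base frame: x ahead of the robot, y to its left, z up, the work surface at z = 0. Lengths are in m, angles in degrees, forces in N, time in s.
With the tool pointing down it reaches from about 0.3 to 0.75 m from the base axis. Payload 8.5 kg.
Tool frame: the origin (TCP) lies between the finger pads; the fingertips stand 22 mm ahead of it and the grasp point (between the pads) lies 3 mm ahead of it (ctrl.tips_ahead is the distance from the TCP to the fingertips, in m); y points along the fingers, x is the direction in which the jaws open and shut, and the axes are right-handed (so a half turn about y gives the same grasp; the last joint's range is limited). The gripper opens to 88 mm and grips with 3 to 60 N. Pads are 18 mm wide; open, the fingers measure 123 mm over their backs; the gripper's body (75 mm by 187 mm) begins 45 mm behind the grasp point.
Start: joints at [-81.091, 21.807, 74.336, -0, 83.858, -12.336], TCP at [0.199, -0.513, 0.261] pointing down, gripper open.
Joint ranges: [-178.18, 178.18], [-50.72, 133.34], [12.68, 142.11], [-81.47, 261.47], [9.98, 163.14], [-165.26, 165.26]. Speed limits (degrees/s): [136.94, 136.94, 180, 180, 180, 180].

INTERFACE

Orientations are given as a 3x3 rotation matrix whose columns are the frame's x, y, z axes.
In Python, from workcell import ctrl, cams, workorder gives the robot as it stands.
- The arm moves only by the tool carry_out, never from a script. Its argument "deltas" is a list of rows, each a list of 3 entries, a list of its own where there are three numbers: the shift along the tool's x, y, z in cm, then the turn, a rotation vector about the tool's x, y, z in degrees, then the gripper's target within -1 to 1 (fully open at 1, half-way at 0, shut at -1). In form: [[[x, y, z], [rx, ry, rz], hand], ...]. A call has 1 to 12 rows; each row is the pose to reach, as a shift and turn from the pose measured when the call began, along the tool's axes at that moment; what a row does not reach only later rows make up. A row lasts 1/8 s, in which the tool goes at most 62.5 mm and 10.7 degrees, less where a joint would pass 70% of its speed; a pose out of reach is approached as far as the arm can. A call with a gripper value outside its range is refused whole. The fingers move at their own pace and stop on an object; "force" is the grip in N (left out, the last holds). Time passes only in rows, so rows that repeat a pose let the fingers close. It gives the time, the measured TCP pose, the force and the opening at its end, in the units of the state.
- ctrl.read_state(): the state, without advancing time (a new reading comes with each control period).
- cams.read_camera(name): name is "side" or "top" or "wrist"; returns a dict with "color" (384x512x3 uint8, blue, green, red), "fovy" (degrees; the focal length in pixels is half the picture's height over the tangent of half this angle, whatever the lens; pixels are square), "cx", "cy" (the principal point, pixels), "k1" (the pictures are not rectified: a ray, as slopes to the right and down, at radius r is drawn at 1 + k1 r^2 times it, then the intrinsics apply), "cam_to_world" (4x4, takes a point from camera to world coordinates); the wrist camera has in their place "mount" (4x4, takes a point from camera to tool coordinates, whose origin is the TCP and whose axes are the tool frame's). Camera axes: x right, y up, looking along -z (the intrinsics and any distortion apply to the point x, -y, -z); pixel columns grow to the right and rows downward; lengths in m; the calibration is good to about 2 mm. A picture is of the moment at which its call begins: read the wrist's pose just before it. There is no depth.
- workorder.sign_off(): hands the job in, once; it reports no verdict.
The state is a dict: "clock": time; "joint_pos": joint angles; "qd": joint speeds; "effort": joint torques, N m; "tool_pos": TCP position; "ee_rot": TCP orientation; "ft_force": force on the tool from outside, world axes, zero at the start; "wrist_torque": the same for the moment, N m; "finger_gap": finger opening in m.
Only numpy, scipy, OpenCV 4.12 (cv2) and the standard library are available. Lean on these libraries where they do the work, as an engineer would, in place of code of your own. Each camera call takes 0.05 s, during which the arm holds its last target.

## Working session

There is one attempt and no reset: what is moved stays moved. The work goes in short steps, Python scripts to look and compute and a tool call to move; the robot and the scene stay as the last step left them, time stands still between calls to the robot, and variables do not carry over. Pictures are saved under pics/ and viewed, and the job is handed in when it is done.

Besides the shell and the picture viewer there is one more tool, called after "Emit:" as name(argument=value, ...), one argument or row to a line, values as JSON. carry_out: Moves the arm, as the interface text tells. Its arguments: {"type":"object","properties":{"deltas":{"type":"array"},"force":{"type":"number"}},"required":["deltas"]}

```bash
mkdir -p pics; ls; python3 - <<'E'
from workcell import ctrl,cams
import cv2
s=ctrl.read_state()
for k,v in s.items(): print(k,v)
print(ctrl.tips_ahead)
for n in ["side","top","wrist"]:
    d=cams.read_camera(n); cv2.imwrite(f"pics/{n}0.png",d["color"])
    print(n,{k:v for k,v in d.items() if k!="color"})
E
```

```text
pics
clock 0.0
joint_pos [-8.10914244e+01  2.18413409e+01  7.43853327e+01 -1.05679032e-03
  8.38579888e+01 -1.23350238e+01]
qd [ 0.08354708  0.0852138  -0.02562535  0.05815076 -0.03959973  0.07900958]
effort [-1.68813863e-04 -4.37926090e+01 -2.24555969e+01  7.13239540e-02
  3.52412229e-02 -1.12190887e-04]
tool_pos [ 0.19924402 -0.51236959  0.26013105]
ee_rot [[ 3.62335594e-01 -2.46941771e-04  9.32047669e-01]
 [-9.32046577e-01  1.45697265e-03  3.62335556e-01]
 [-1.44744375e-03 -9.99998908e-01  2.97751819e-04]]
ft_force [-0.64331616  0.24865392 -0.61362266]
wrist_torque [0.01188527 0.05502906 0.01215633]
finger_gap 0.08787231053772541
0.022
side {'fovy': 43.11930692314449, 'cx': 259.8672432700983, 'cy': 193.65090133064558, 'k1': -0.08598718731700337, 'cam_to_world': array([[-0.97884142,  0.09958646, -0.17875123,  0.31530132],
       [-0.20460162, -0.46454356,  0.86159008,  1.13590352],
       [ 0.00276497,  0.87993285,  0.47509003,  0.69993808],
       [ 0.        ,  0.        ,  0.        ,  1.        ]])}
top {'fovy': 57.71573293083564, 'cx': 249.2802030396139, 'cy': 194.75168675471866, 'k1': -0.005938730572331198, 'cam_to_world': array([[ 0.01873405,  0.99157801, -0.12814871,  0.41379604],
       [-0.99909736,  0.01367866, -0.04021638,  0.03943619],
       [-0.03812477,  0.12878646,  0.99093923,  0.93642289],
       [ 0.        ,  0.        ,  0.        ,  1.        ]])}
wrist {'fovy': 65.61655356625337, 'cx': 255.52021505118037, 'cy': 192.8206581380067, 'k1': -0.029701494464209048, 'mount': array([[ 9.99997753e-01,  9.49282326e-04, -1.89529911e-03,
         1.61948105e-04],
       [-2.09449475e-03,  3.04914529e-01, -9.52377416e-01,
        -1.23479609e-01],
       [-3.26170813e-04,  9.52379246e-01,  3.04915833e-01,
         7.90290715e-02],
       [ 0.00000000e+00,  0.00000000e+00,  0.00000000e+00,
         1.00000000e+00]])}
```

View images.

View pics/top0.png

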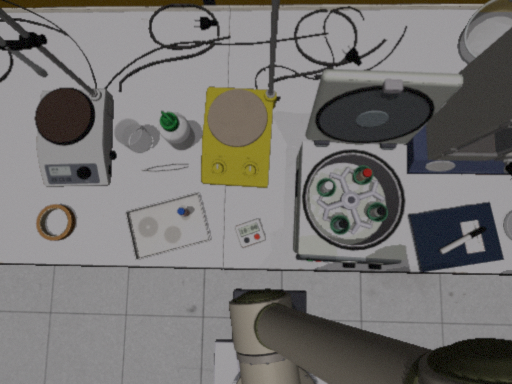

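View pics/side0.png

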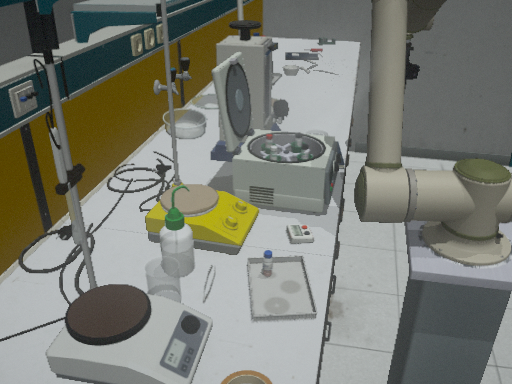

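View pics/wrist0.png

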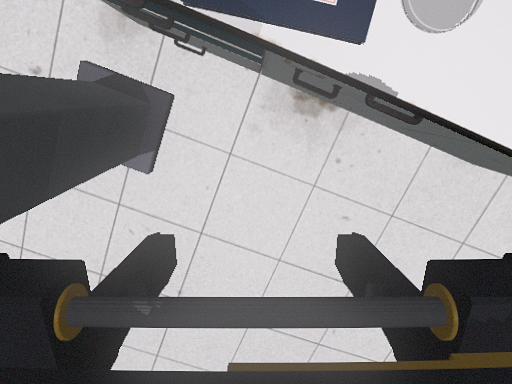

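```bash
cat > h.py <<'E'
import numpy as np, cv2
from workcell import ctrl,cams
def f_of(d): return d["color"].shape[0]/2/np.tan(np.radians(d["fovy"]/2))
def ray(d,u,v,pose=None):
    f=f_of(d); K=np.array([[f,0,d["cx"]],[0,f,d["cy"]],[0,0,1.]])
    p=cv2.undistortPoints(np.array([[[u,v]]],float),K,np.array([d["k1"],0,0,0]))[0,0]
    T=d.get("cam_to_world"); T=pose@d["mount"] if T is None else T
    r=T[:3,:3]@np.array([p[0],-p[1],-1.]); return T[:3,3],r
def on(d,u,v,z,pose=None):
    o,r=ray(d,u,v,pose); return o+r*(z-o[2])/r[2]
def proj(d,P,pose=None):
    f=f_of(d); T=d.get("cam_to_world"); T=pose@d["mount"] if T is None else T
    q=np.linalg.inv(T)@np.append(P,1); x,y=q[0]/-q[2],-q[1]/-q[2]; k=1+d["k1"]*(x*x+y*y)
    return np.array([d["cx"]+f*k*x,d["cy"]+f*k*y])
def pose(s=None):
    s=s or ctrl.read_state(); T=np.eye(4); T[:3,:3]=np.array(s["ee_rot"]); T[:3,3]=s["tool_pos"]; return T
E
python3 - <<'E'
import cv2
a=cv2.imread("pics/top0.png")
cv2.imwrite("pics/topz.png",cv2.resize(a[140:256,290:415],None,fx=5,fy=5,interpolation=cv2.INTER_CUBIC))
cv2.imwrite("pics/topt.png",cv2.resize(a[185:265,120:220],None,fx=6,fy=6,interpolation=cv2.INTER_CUBIC))
a=cv2.imread("pics/side0.png")
cv2.imwrite("pics/sidez.png",cv2.resize(a[115:220,220:350],None,fx=5,fy=5,interpolation=cv2.INTER_CUBIC))
E
```

```text
(no output)
```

View pics/topz.png

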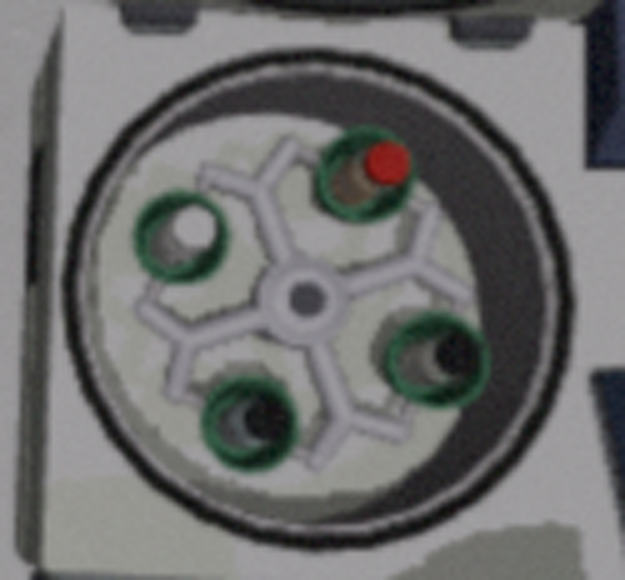

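View pics/topt.png

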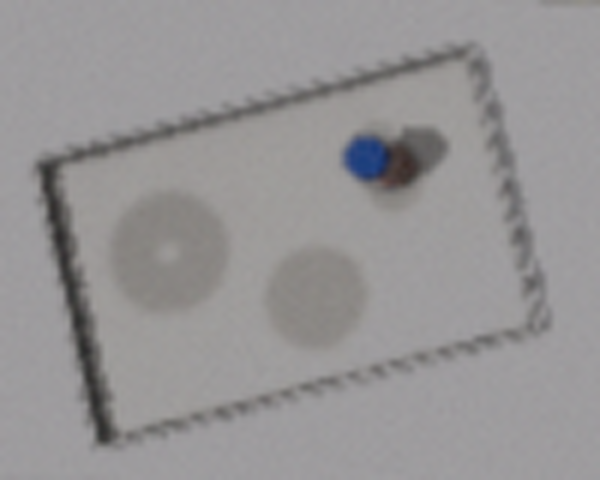

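View pics/sidez.png

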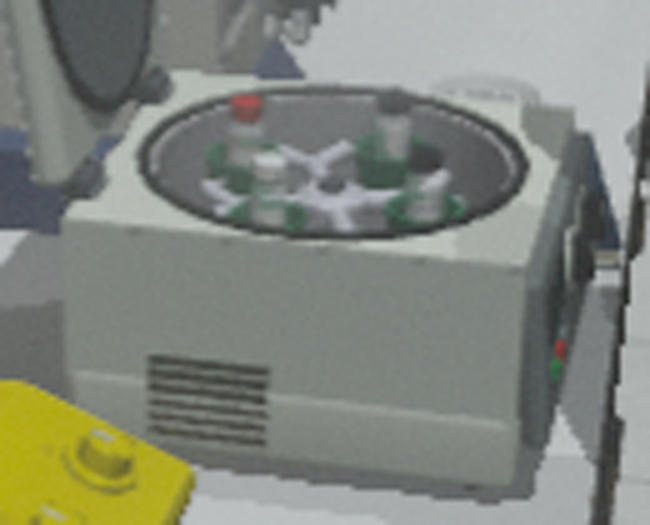

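```bash
cat > meas.py <<'E'
import sys
from h import *
d=cams.read_camera("top"); a=d["color"]; cv2.imwrite(sys.argv[1],a)
hsv=cv2.cvtColor(a,cv2.COLOR_BGR2HSV)
def blobs(m,amin):
    n,l,st,c=cv2.connectedComponentsWithStats(m.astype(np.uint8)); return [(c[i],st[i],l==i) for i in range(1,n) if st[i][4]>=amin]
roi=np.zeros(a.shape[:2],bool); roi[140:256,290:415]=1
H,S,V=[hsv[...,i].astype(int) for i in range(3)]
g=roi&(H>60)&(H<95)&(S>80)&(V>40)
C=[]
g=cv2.morphologyEx(g.astype(np.uint8),cv2.MORPH_CLOSE,np.ones((3,3)))
for c,st,m in blobs(g,25):
    pts=np.argwhere(m)[:,::-1].astype(np.float32); e=cv2.fitEllipse(cv2.convexHull(pts))
    w=on(d,*e[0],0.138); C.append(w); print("bucket",np.round(e[0],1),np.round(e[1],1),np.round(w,4))
C=np.array(C); 
if len(C)==4:
    o=C.mean(0); print("centre",o,"radii",np.linalg.norm(C-o,axis=1),"ang",np.degrees(np.arctan2(*(C-o)[:,1::-1].T[[0,1]])))
for nm,m in dict(red=((H<8)|(H>172))&(S>120)&(V>80)&roi,blue=(H>105)&(H<125)&(S>140)&(V>80)&(np.indices(V.shape)[1]<300)).items():
    for c,st,m2 in blobs(m,8):
        for z in (.172,.064): print(nm,c,st[4],z,np.round(on(d,*c,z),4))
E
python3 meas.py pics/top1.png
```

```text
bucket [362.4 174.5] [18.  19.7] [ 0.5676 -0.1879  0.138 ]
bucket [325.6 187.3] [17.4 17.6] [ 0.5369 -0.1036  0.138 ]
bucket [377.1 212. ] [17.9 20.5] [ 0.4816 -0.2191  0.138 ]
bucket [339.4 224.2] [17.7 18.3] [ 0.4527 -0.1339  0.138 ]
centre [ 0.50968027 -0.16111614  0.138     ] radii [0.06383337 0.06361174 0.06439416 0.06319716] ang [ -24.85121428   64.70320606 -115.86172536  154.44674323]
red [367.15       172.18333333] 60 0.172 [ 0.5664 -0.1887  0.172 ]
red [367.15       172.18333333] 60 0.064 [ 0.588 -0.221  0.064]
blue [180.67857143 211.        ] 28 0.172 [0.4742 0.222  0.172 ]
blue [180.67857143 211.        ] 28 0.064 [0.4828 0.2478 0.064 ]
```

```bash
cat > plan.py <<'E'
import sys
from h import *
from scipy.spatial.transform import Rotation as Ro
def plan(targets):
    s=ctrl.read_state(); T=pose(s); R=T[:3,:3]
    print("t %.2f tcp %s phi %.1f gap %.3f F %s j %s"%(s["clock"],np.round(T[:3,3],4),np.degrees(np.arctan2(R[1,0],R[0,0])),s["finger_gap"],np.round(s["ft_force"],1),np.round(s["joint_pos"],0)))
    for x,y,z,phi in targets:
        c,q=np.cos(np.radians(phi)),np.sin(np.radians(phi))
        G=np.array([[c,0,-q],[q,0,c],[0,-1,0]])
        sh=R.T@(np.array([x,y,z])-T[:3,3])*100; rv=Ro.from_matrix(R.T@G).as_rotvec(degrees=True)
        print((x,y,z,phi),"->",[[round(v,2) for v in sh],[round(v,1) for v in rv]])
if __name__=="__main__": plan(eval("["+sys.argv[1]+"]"))
E
python3 plan.py "(.40,-.28,.28,-45),(.537,-.103,.27,-25.4)"
python3 - <<'E'
from h import *
d=cams.read_camera("top")
P=[(42,162),(478,48),(545,325),(105,440)]
W=[on(d,120+(u+.5)/6-.5,185+(v+.5)/6-.5,.018) for u,v in P]; W=np.array(W); print(W.round(4), W.mean(0)); print([np.linalg.norm(W[i]-W[i-1]) for i in range(4)])
for u,v in [(120+300/6.,185+240/6.),(120+220/6,185+250/6.)]: print(on(d,u,v,.002))
E
```

```text
t 0.20 tcp [ 0.1993 -0.5125  0.2604] phi -68.8 gap 0.088 F [ 0.2 -0.3  0.1] j [-81.  22.  74.   0.  84. -12.]
(0.4, -0.28, 0.28, -45) -> [[np.float64(-14.4), np.float64(-1.94), np.float64(27.13)], [np.float64(-0.0), np.float64(-23.8), np.float64(-0.0)]]
(0.537, -0.103, 0.27, -25.4) -> [[np.float64(-25.93), np.float64(-0.93), np.float64(46.32)], [np.float64(-0.0), np.float64(-43.4), np.float64(-0.0)]]
[[0.4825 0.4051 0.018 ]
 [0.5366 0.2109 0.018 ]
 [0.4145 0.1767 0.018 ]
 [0.3608 0.3692 0.018 ]] [0.44861272 0.29046402 0.018     ]
[np.float64(0.1268975271122315), np.float64(0.20162050715474383), np.float64(0.12670233429998873), np.float64(0.19976475154414333)]
[0.44931985 0.29005576 0.002     ]
[0.44419742 0.32624212 0.002     ]
```

Emit:
carry_out(
  deltas=[
    [[-7.2,-1.0,13.5],[0,-12,0],0],
    [[-14.4,-1.9,27.1],[0,-23.8,0],0],
    [[-14.4,-1.9,27.1],[0,-23.8,0],0],
    [[-14.4,-1.9,27.1],[0,-23.8,0],0],
    [[-25.9,-0.9,46.3],[0,-43.4,0],0],
    [[-25.9,-0.9,46.3],[0,-43.4,0],0],
    [[-25.9,-0.9,46.3],[0,-43.4,0],0],
    [[-25.9,-0.9,46.3],[0,-43.4,0],0],
    [[-25.9,-0.9,46.3],[0,-43.4,0],0],
    [[-25.9,-0.9,46.3],[0,-43.4,0],0],
    [[-25.9,-0.9,46.3],[0,-43.4,0],0],
    [[-25.9,-0.9,46.3],[0,-43.4,0],0],
  ],
  force=12,
)

```text
clock: 1.75
tool_pos: [0.5364, -0.1044, 0.2698]
ee_rot: [[0.903, -0.0, 0.43], [-0.43, 0.0, 0.903], [-0.0, -1.0, 0.0]]
ft_force: [-0.5, 0.5, -0.2]
finger_gap: 0.0441
```

```bash
python3 plan.py "(.537,-.103,.19,-25.4),(.537,-.103,.164,-25.4)"; python3 - <<'E'
from h import *
T=pose(); d=cams.read_camera("wrist"); cv2.imwrite("pics/w1.png",d["color"]); 
for p in [(.537,-.103,.172),(.5675,-.1886,.172),(.452,-.134,.172)]: print(proj(d,np.array(p),T))
cv2.imwrite("pics/top2.png",cams.read_camera("top")["color"])
cv2.imwrite("pics/side2.png",cams.read_camera("side")["color"])
E
```

```text
t 1.75 tcp [ 0.5364 -0.1044  0.2698] phi -25.4 gap 0.044 F [-0.5  0.5 -0.2] j [-23.  21.  74.   0.  85.   2.]
(0.537, -0.103, 0.19, -25.4) -> [[np.float64(-0.01), np.float64(7.98), np.float64(0.15)], [np.float64(-0.0), np.float64(-0.0), np.float64(-0.0)]]
(0.537, -0.103, 0.164, -25.4) -> [[np.float64(-0.01), np.float64(10.58), np.float64(0.15)], [np.float64(-0.0), np.float64(-0.0), np.float64(-0.0)]]
[255.00954893 200.40192851]
[330.16983963 271.08265656]
[181.01791519 271.54974428]
```

View pics/w1.png

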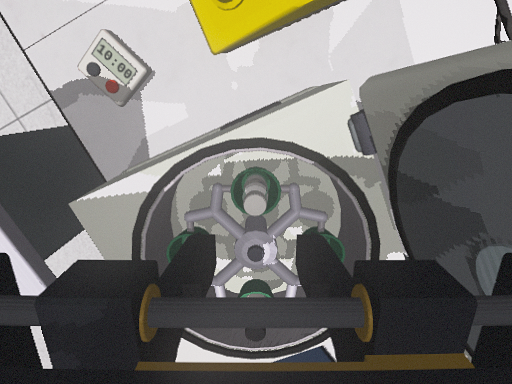

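View pics/side2.png

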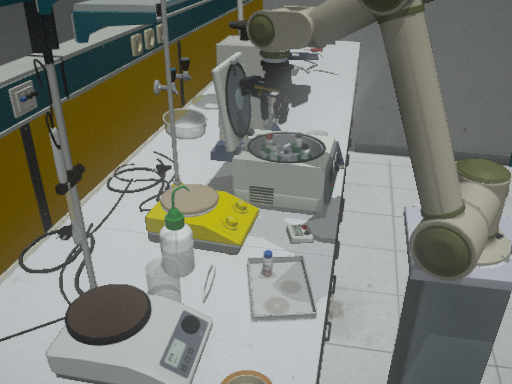

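Emit:
carry_out(
  deltas=[
    [[0,4,0.1],[0,0,0],0],
    [[0,7,0.1],[0,0,0],0],
    [[0,8.5,0.1],[0,0,0],0],
    [[0,9.6,0.1],[0,0,0],0],
    [[0,10.5,0.1],[0,0,0],0],
    [[0,10.5,0.1],[0,0,0],0],
    [[0,10.5,0.1],[0,0,0],-0.3],
    [[0,10.5,0.1],[0,0,0],-0.6],
    [[0,10.5,0.1],[0,0,0],-1],
    [[0,10.5,0.1],[0,0,0],-1],
    [[0,10.5,0.1],[0,0,0],-1],
    [[0,10.5,0.1],[0,0,0],-1],
  ],
  force=12,
)

```text
clock: 3.4
tool_pos: [0.5372, -0.1032, 0.1651]
ee_rot: [[0.903, 0.001, 0.429], [-0.429, 0.0, 0.903], [0.0, -1.0, 0.001]]
ft_force: [0.1, 1.0, 3.4]
finger_gap: 0.0215
```

```bash
python3 - <<'E'
from h import *
T=pose(); d=cams.read_camera("wrist"); cv2.imwrite("pics/w2.png",d["color"]); 
a=cams.read_camera("side")["color"];cv2.imwrite("pics/side3.png",cv2.resize(a[60:220,200:360],None,fx=4,fy=4)[:600])
E
python3 plan.py "(.5365,-.1035,.29,-25.4)"
```

```text
t 3.50 tcp [ 0.5372 -0.1031  0.1651] phi -25.4 gap 0.021 F [-1.   0.3  4.1] j [-23.  27.  84.   0.  70.   2.]
(0.5365, -0.1035, 0.29, -25.4) -> [[np.float64(-0.04), np.float64(-12.49), np.float64(-0.05)], [np.float64(-0.0), np.float64(-0.0), np.float64(0.0)]]
```

View pics/w2.png

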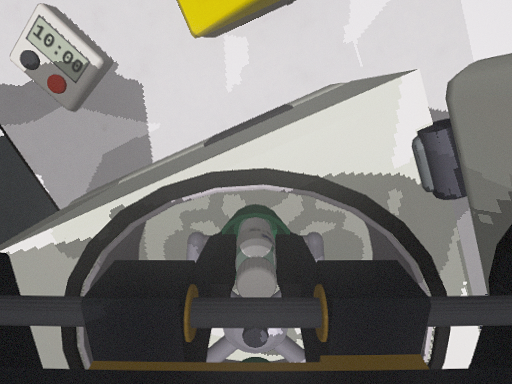

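View pics/side3.png

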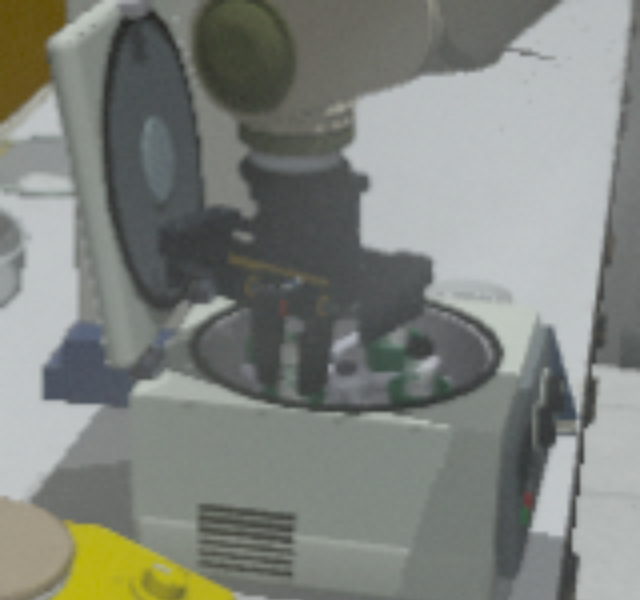

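Emit:
carry_out(
  deltas=[
    [[0,-0.5,0],[0,0,0],-1],
    [[0,-1.0,0],[0,0,0],-1],
    [[0,-2,0],[0,0,0],-1],
    [[0,-4,0],[0,0,0],-1],
    [[0,-7,0],[0,0,0],-1],
    [[0,-10,0],[0,0,0],-1],
    [[0,-12.5,0],[0,0,0],-1],
    [[0,-12.5,0],[0,0,0],-1],
    [[0,-12.5,0],[0,0,0],-1],
  ],
)

```text
clock: 4.62
tool_pos: [0.5368, -0.1031, 0.2891]
ee_rot: [[0.903, -0.001, 0.429], [-0.429, 0.001, 0.903], [-0.001, -1.0, 0.0]]
ft_force: [0.3, -0.1, -0.0]
finger_gap: 0.0214
```

```bash
python3 - <<'E'
from h import *
d=cams.read_camera("side");a=d["color"];cv2.imwrite("pics/side4.png",cv2.resize(a[60:180,220:340],None,fx=5,fy=5,interpolation=cv2.INTER_CUBIC))
T=pose()
for h in (0,-.019): print(proj(d,T[:3,3]+np.array([0,0,-.003+h])))
E
python3 plan.py "(.46,.12,.29,-25),(.4405,.3195,.25,-25)"
```

```text
[273.09868404 106.94552118]
[272.99376182 113.6796091 ]
t 4.67 tcp [ 0.5367 -0.1031  0.2889] phi -25.4 gap 0.021 F [0.9 0.3 0.1] j [-23.  20.  72.   0.  88.   2.]
(0.46, 0.12, 0.29, -25) -> [[np.float64(-16.51), np.float64(-0.07), np.float64(16.85)], [np.float64(-0.0), np.float64(-0.4), np.float64(-0.1)]]
(0.4405, 0.3195, 0.25, -25) -> [[np.float64(-26.83), np.float64(3.96), np.float64(34.03)], [np.float64(-0.0), np.float64(-0.4), np.float64(-0.1)]]
```

View pics/side4.png

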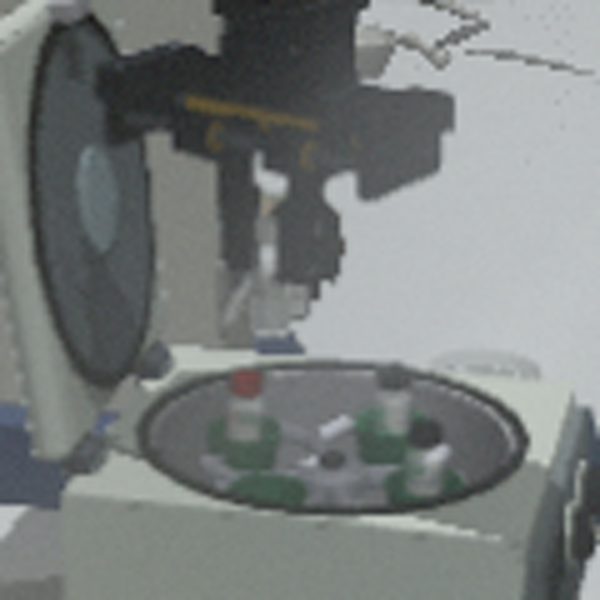

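Emit:
carry_out(
  deltas=[
    [[-5.5,0,5.6],[0,0,0],-1],
    [[-11,0,11.2],[0,0,0],-1],
    [[-16.5,0,16.9],[0,0,0],-1],
    [[-16.5,0,16.9],[0,0,0],-1],
    [[-20,1.3,22.6],[0,0,0],-1],
    [[-23.4,2.6,28.3],[0,0,0],-1],
    [[-26.8,4.0,34.0],[0,0,0],-1],
    [[-26.8,4.0,34.0],[0,0,0],-1],
    [[-26.8,4.0,34.0],[0,0,0],-1],
    [[-26.8,9.0,34.0],[0,0,0],-1],
    [[-26.8,14.0,34.0],[0,0,0],-1],
    [[-26.8,14.0,34.0],[0,0,0],-1],
  ],
)

```text
clock: 6.18
tool_pos: [0.4399, 0.3171, 0.1475]
ee_rot: [[0.902, -0.007, 0.431], [-0.431, -0.002, 0.902], [-0.006, -1.0, -0.005]]
ft_force: [0.2, -0.2, 0.0]
finger_gap: 0.0213
```

```bash
python3 - <<'E'
from h import *
d=cams.read_camera("side");a=d["color"];cv2.imwrite("pics/side5.png",cv2.resize(a[200:340,200:360],None,fx=4,fy=4,interpolation=cv2.INTER_CUBIC))
T=pose()
for h in (-.003,-.055): print(proj(d,T[:3,3]+np.array([0,0,h])), (proj(d,T[:3,3]+np.array([0,0,h]))-[200,200])*4)
cv2.imwrite("pics/w5.png",cams.read_camera("wrist")["color"])
E
python3 plan.py "(.4405,.3195,.08,-25),(.4405,.3195,.059,-25)"
```

```text
[280.84596164 239.80153258] [323.38384657 159.20613033]
[280.24908081 260.51360184] [320.99632323 242.05440736]
t 6.28 tcp [0.4416 0.3185 0.1512] phi -25.5 gap 0.021 F [-0.7  0.5  0.3] j [23. 27. 85.  0. 68. 49.]
(0.4405, 0.3195, 0.08, -25) -> [[np.float64(-0.14), np.float64(7.12), np.float64(0.03)], [np.float64(-0.1), np.float64(-0.5), np.float64(-0.0)]]
(0.4405, 0.3195, 0.059, -25) -> [[np.float64(-0.14), np.float64(9.22), np.float64(0.03)], [np.float64(-0.1), np.float64(-0.5), np.float64(-0.0)]]
```

View pics/side5.png

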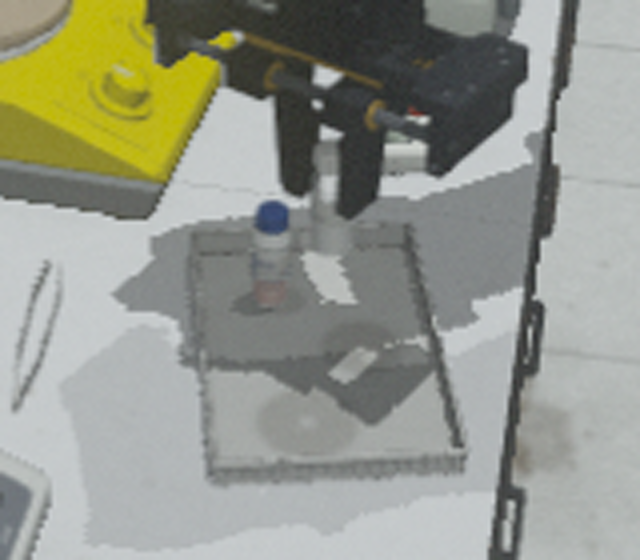

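View pics/w5.png

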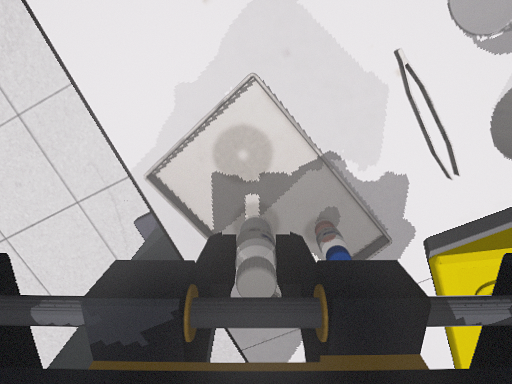

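Emit:
carry_out(
  deltas=[
    [[0,4,0],[0,0,0],-1],
    [[0,7,0],[0,0,0],-1],
    [[0,8,0],[0,0,0],-1],
    [[0,8.6,0],[0,0,0],-1],
    [[0,9.0,0],[0,0,0],-1],
    [[0,9.2,0],[0,0,0],-1],
    [[0,9.3,0],[0,0,0],-1],
    [[0,9.3,0],[0,0,0],-1],
    [[0,9.3,0],[0,0,0],-1],
  ],
)

```text
clock: 7.4
tool_pos: [0.4417, 0.3187, 0.0584]
ee_rot: [[0.902, 0.0, 0.431], [-0.431, 0.002, 0.902], [-0.0, -1.0, 0.002]]
ft_force: [0.1, 0.3, 0.2]
finger_gap: 0.0217
```

```bash
python3 - <<'E'
from h import *
d=cams.read_camera("side");a=d["color"];cv2.imwrite("pics/side6.png",cv2.resize(a[200:340,200:360],None,fx=4,fy=4,interpolation=cv2.INTER_CUBIC))
E
python3 plan.py "(.4405,.3195,.057,-25)"
```

```text
t 7.45 tcp [0.4417 0.3187 0.0584] phi -25.5 gap 0.022 F [-0.5  0.1  0.4] j [23. 34. 91.  0. 55. 49.]
(0.4405, 0.3195, 0.057, -25) -> [[np.float64(-0.14), np.float64(0.14), np.float64(0.02)], [np.float64(-0.1), np.float64(-0.5), np.float64(-0.0)]]
```

View pics/side6.png

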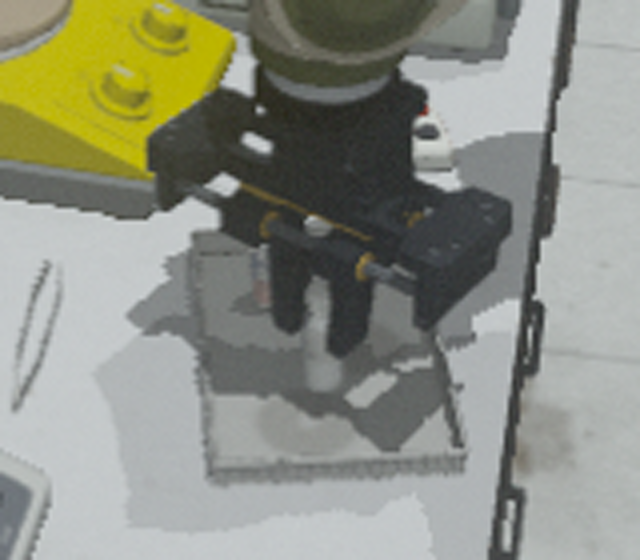

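Emit:
carry_out(
  deltas=[
    [[0,0.05,0],[0,0,0],-1],
    [[0,0.1,0],[0,0,0],-1],
    [[0,0.15,0],[0,0,0],-1],
    [[0,0.15,0],[0,0,0],-1],
  ],
)

```text
clock: 7.95
tool_pos: [0.4417, 0.3187, 0.0569]
ee_rot: [[0.903, 0.0, 0.431], [-0.431, 0.002, 0.902], [-0.0, -1.0, 0.002]]
ft_force: [-0.8, 0.7, 0.7]
finger_gap: 0.021
```

Emit:
carry_out(
  deltas=[
    [[0,0.05,0],[0,0,0],-1],
    [[0,0.1,0],[0,0,0],-1],
    [[0,0.1,0],[0,0,0],-1],
  ],
)

```text
clock: 8.32
tool_pos: [0.4419, 0.319, 0.0567]
ee_rot: [[0.902, 0.002, 0.431], [-0.431, 0.003, 0.902], [0.0, -1.0, 0.003]]
ft_force: [-1.2, 0.7, 7.9]
finger_gap: 0.0212
```

Emit:
carry_out(
  deltas=[
    [[0,-0.05,0],[0,0,0],-1],
    [[0,-0.05,0],[0,0,0],-0.4],
    [[0,-0.05,0],[0,0,0],-0.2],
    [[0,-0.05,0],[0,0,0],0],
    [[0,-0.05,0],[0,0,0],0],
    [[0,-1,0],[0,0,0],0],
    [[0,-3,0],[0,0,0],0],
    [[0,-7,0],[0,0,0],0],
    [[0,-13,0],[0,0,0],0],
    [[0,-19,0],[0,0,0],0],
    [[0,-21,0],[0,0,0],0],
    [[0,-21,0],[0,0,0],0],
  ],
)

```text
clock: 9.82
tool_pos: [0.4417, 0.3185, 0.2684]
ee_rot: [[0.903, 0.005, 0.431], [-0.431, 0.004, 0.903], [0.003, -1.0, 0.006]]
ft_force: [-0.1, -0.5, 0.5]
finger_gap: 0.044
```

```bash
python3 meas.py pics/top7.png; python3 - <<'E'
from h import *
d=cams.read_camera("side");a=d["color"];cv2.imwrite("pics/side7.png",cv2.resize(a[120:320,200:360],None,fx=3.7,fy=3,interpolation=cv2.INTER_CUBIC))
E
python3 plan.py "(.46,.12,.28,-50),(.452,-.134,.26,-115.4)"
```

```text
bucket [362.4 174.6] [17.7 19.5] [ 0.5675 -0.188   0.138 ]
bucket [325.7 187.2] [17.4 17.7] [ 0.5369 -0.1037  0.138 ]
bucket [377.1 212. ] [17.9 20.4] [ 0.4816 -0.219   0.138 ]
bucket [339.5 224.4] [17.7 18.4] [ 0.4521 -0.134   0.138 ]
centre [ 0.50952138 -0.16118077  0.138     ] radii [0.06388203 0.06370221 0.0642473  0.06352029] ang [ -24.83042795   64.5164885  -115.80264794  154.68250014]
red [366.95081967 172.44262295] 61 0.172 [ 0.5658 -0.1883  0.172 ]
red [366.95081967 172.44262295] 61 0.064 [ 0.5873 -0.2205  0.064 ]
blue [180.42307692 210.92307692] 26 0.172 [0.4744 0.2226 0.172 ]
blue [180.42307692 210.92307692] 26 0.064 [0.4829 0.2485 0.064 ]
t 9.93 tcp [0.4411 0.3183 0.2658] phi -25.5 gap 0.044 F [-0.3 -0.2 -0.4] j [23. 21. 75.  0. 84. 49.]
(0.46, 0.12, 0.28, -50) -> [[np.float64(10.24), np.float64(-1.46), np.float64(-17.08)], [np.float64(-0.1), np.float64(24.5), np.float64(-0.1)]]
(0.452, -0.134, 0.26, -115.4) -> [[np.float64(20.46), np.float64(0.49), np.float64(-40.35)], [np.float64(-0.1), np.float64(89.9), np.float64(-0.1)]]
```

View pics/side7.png

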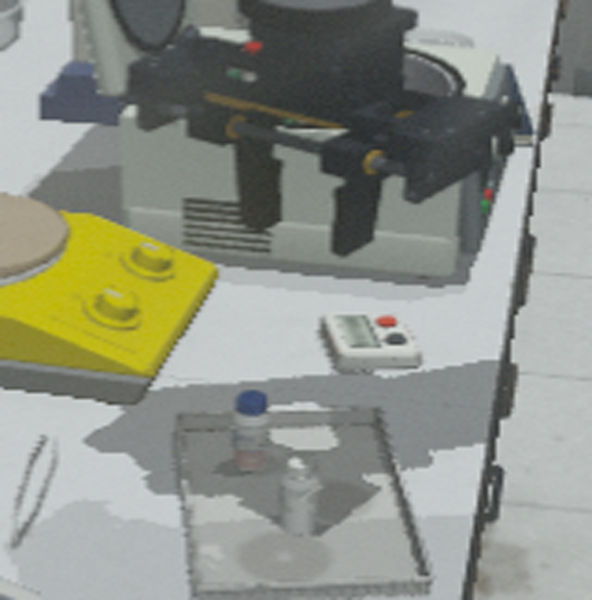

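View pics/top7.png

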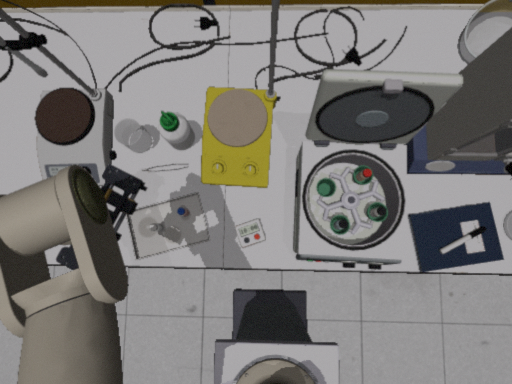

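White stands upright on the tray, and the rotor hasn't turned (white's pocket is empty at px 326,187). Next is the near-left black vial.

Emit:
carry_out(
  deltas=[
    [[3.4,-0.5,-5.7],[0,8,0],0],
    [[6.8,-1,-11.4],[0,16,0],0],
    [[10.2,-1.5,-17.1],[0,24.5,0],0],
    [[10.2,-1.5,-17.1],[0,30,0],0],
    [[12.8,-1,-22.9],[0,41,0],0],
    [[15.3,-0.5,-28.7],[0,52,0],0],
    [[17.8,0,-34.5],[0,62,0],0],
    [[20.5,0.5,-40.3],[0,72,0],0],
    [[20.5,0.5,-40.3],[0,82,0],0],
    [[20.5,0.5,-40.3],[0,89.9,0],0],
    [[20.5,0.5,-40.3],[0,89.9,0],0],
    [[20.5,0.5,-40.3],[0,89.9,0],0],
  ],
)

```text
clock: 11.42
tool_pos: [0.4524, -0.1335, 0.2593]
ee_rot: [[-0.426, -0.001, 0.905], [-0.905, 0.003, -0.426], [-0.002, -1.0, -0.002]]
ft_force: [0.5, 1.9, 0.0]
finger_gap: 0.044
```

```bash
python3 - <<'E'
from h import *
T=pose(); d=cams.read_camera("wrist"); cv2.imwrite("pics/w8.png",d["color"]); print(proj(d,np.array((.452,-.134,.172)),T))
E
python3 plan.py "(.452,-.134,.165,-115.4)"
```

```text
[256.00504941 208.01501184]
t 11.47 tcp [ 0.4525 -0.1335  0.2595] phi -115.3 gap 0.044 F [-0.3 -0.6  0.6] j [-31.  14.  86.   0.  80.  84.]
(0.452, -0.134, 0.165, -115.4) -> [[np.float64(0.09), np.float64(9.45), np.float64(-0.01)], [np.float64(0.1), np.float64(0.1), np.float64(-0.1)]]
```

View pics/w8.png

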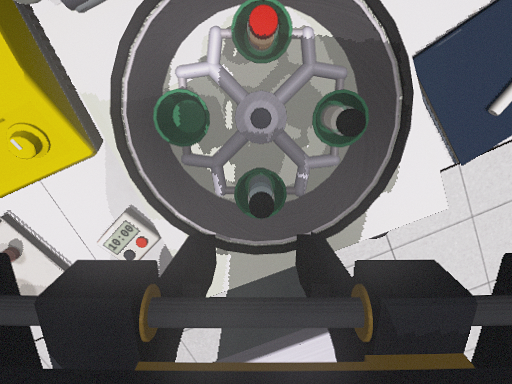

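Emit:
carry_out(
  deltas=[
    [[0.3,4,0.1],[0,0,0],0],
    [[0.3,6.5,0.1],[0,0,0],0],
    [[0.3,8,0.1],[0,0,0],0],
    [[0.3,9,0.1],[0,0,0],0],
    [[0.3,9.5,0.1],[0,0,0],0],
    [[0.3,9.5,0.1],[0,0,0],0],
    [[0.3,9.5,0.1],[0,0,0],-0.3],
    [[0.3,9.5,0.1],[0,0,0],-0.6],
    [[0.3,9.5,0.1],[0,0,0],-1],
    [[0.3,9.5,0.1],[0,0,0],-1],
    [[0.3,9.5,0.1],[0,0,0],-1],
  ],
)

```text
clock: 12.85
tool_pos: [0.4522, -0.1364, 0.1646]
ee_rot: [[-0.427, -0.0, 0.904], [-0.904, 0.002, -0.427], [-0.002, -1.0, -0.001]]
ft_force: [0.3, -0.4, 1.9]
finger_gap: 0.0213
```

```bash
python3 plan.py "(.452,-.134,.29,-115.4)"
```

```text
t 12.85 tcp [ 0.4522 -0.1364  0.1646] phi -115.3 gap 0.021 F [ 0.3 -0.4  1.9] j [-31.  20.  95.   0.  65.  84.]
(0.452, -0.134, 0.29, -115.4) -> [[np.float64(-0.24), np.float64(-12.53), np.float64(-0.13)], [np.float64(0.1), np.float64(0.1), np.float64(-0.1)]]
```

Emit:
carry_out(
  deltas=[
    [[0,-0.5,0],[0,0,0],-1],
    [[0,-1,0],[0,0,0],-1],
    [[0,-2.5,0],[0,0,0],-1],
    [[0,-5,0],[0,0,0],-1],
    [[0,-8,0],[0,0,0],-1],
    [[0,-11,0],[0,0,0],-1],
    [[0,-11,0],[0,0,0],-1],
    [[0,-11,0],[0,0,0],-1],
  ],
)

```text
clock: 13.85
tool_pos: [0.4518, -0.1365, 0.2738]
ee_rot: [[-0.427, -0.002, 0.904], [-0.904, 0.003, -0.427], [-0.002, -1.0, -0.003]]
ft_force: [-0.9, 0.2, -0.3]
finger_gap: 0.0215
```

```bash
python3 plan.py "(.537,-.1035,.275,-25.4)"; python3 meas.py pics/top9.png
```

```text
t 13.85 tcp [ 0.4518 -0.1365  0.2738] phi -115.3 gap 0.022 F [-0.9  0.2 -0.3] j [-31.  13.  85.   0.  82.  84.]
(0.537, -0.1035, 0.275, -25.4) -> [[np.float64(-6.62), np.float64(-0.12), np.float64(6.3)], [np.float64(0.0), np.float64(-89.9), np.float64(-0.2)]]
bucket [358.4 170.8] [ 6.5 15.4] [ 0.5761 -0.1791  0.138 ]
bucket [319.5 184.2] [ 3.5 12.7] [ 0.5439 -0.0897  0.138 ]
blue [180.68965517 210.89655172] 29 0.172 [0.4744 0.222  0.172 ]
blue [180.68965517 210.89655172] 29 0.064 [0.483  0.2478 0.064 ]
```

Emit:
carry_out(
  deltas=[
    [[-1,0,1],[0,-10.5,0],-1],
    [[-1.8,0,1.8],[0,-21,0],-1],
    [[-2.6,0,2.5],[0,-31.5,0],-1],
    [[-3.4,0,3.2],[0,-42,0],-1],
    [[-4.2,0,4],[0,-52,0],-1],
    [[-5,0,4.7],[0,-62,0],-1],
    [[-5.8,0,5.5],[0,-72,0],-1],
    [[-6.6,0,6.3],[0,-82,0],-1],
    [[-6.6,0,6.3],[0,-89.9,0],-1],
    [[-6.6,0,6.3],[0,-89.9,0],-1],
    [[-6.6,0,6.3],[0,-89.9,0],-1],
  ],
)

```text
clock: 15.28
tool_pos: [0.5368, -0.1037, 0.273]
ee_rot: [[0.902, -0.003, 0.431], [-0.431, 0.004, 0.902], [-0.004, -1.0, 0.002]]
ft_force: [-1.2, 0.5, -0.1]
finger_gap: 0.0214
```

```bash
cat > wm.py <<'E'
import sys
from h import *
T=pose(); d=cams.read_camera("wrist"); a=d["color"]; cv2.imwrite(sys.argv[1],a)
hsv=cv2.cvtColor(a,cv2.COLOR_BGR2HSV); H,S,V=[hsv[...,i].astype(int) for i in range(3)]
g=((H>60)&(H<95)&(S>80)&(V>40)).astype(np.uint8)
n,l,st,c=cv2.connectedComponentsWithStats(g)
for i in range(1,n):
    if st[i][4]>150:
        pts=np.argwhere(l==i)[:,::-1].astype(np.float32); e=cv2.fitEllipse(cv2.convexHull(pts)); print(st[i],np.round(e[0],1),np.round(e[1],1),on(d,*e[0],.138,T).round(4))
for p in [(.537,-.1035,.138),(.5675,-.1886,.172)]: print("pred",proj(d,np.array(p),T))
E
python3 wm.py pics/w10.png; python3 plan.py "(.537,-.1035,.20,-25.4),(.537,-.1035,.167,-25.4)"
```

```text
[243 172  27  26 294] [256.4 184. ] [24.7 26.4] [ 0.5392 -0.0999  0.138 ]
[169 233  38  29 469] [186.9 248.2] [29. 40.] [ 0.4503 -0.1295  0.138 ]
[305 234  40  26 161] [324.9 247.5] [27.5 40.7] [ 0.5716 -0.1864  0.138 ]
pred [255.88890346 188.43486879]
pred [329.90222738 270.19890533]
t 15.32 tcp [ 0.5368 -0.1037  0.2732] phi -25.5 gap 0.022 F [0.8 0.  0.3] j [-23.  21.  73.   0.  86.   2.]
(0.537, -0.1035, 0.2, -25.4) -> [[np.float64(0.04), np.float64(7.32), np.float64(0.01)], [np.float64(-0.1), np.float64(-0.1), np.float64(-0.2)]]
(0.537, -0.1035, 0.167, -25.4) -> [[np.float64(0.05), np.float64(10.62), np.float64(0.01)], [np.float64(-0.1), np.float64(-0.1), np.float64(-0.2)]]
```

View pics/w10.png

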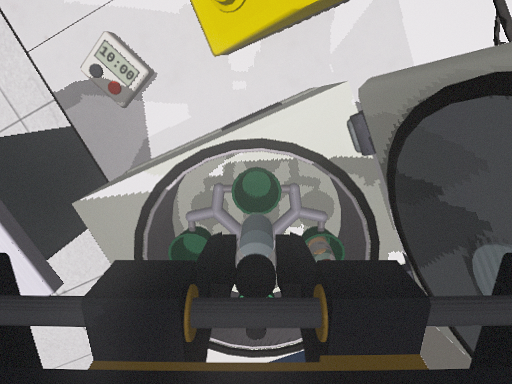

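Emit:
carry_out(
  deltas=[
    [[0,4,0],[0,0,0],-1],
    [[0,6.5,0],[0,0,0],-1],
    [[0,8,0],[0,0,0],-1],
    [[0,9,0],[0,0,0],-1],
    [[0,9.8,0],[0,0,0],-1],
    [[0,10.4,0],[0,0,0],-1],
    [[0,10.7,0],[0,0,0],-1],
    [[0,10.7,0],[0,0,0],-1],
    [[0,10.7,0],[0,0,0],-1],
  ],
)

```text
clock: 16.45
tool_pos: [0.5366, -0.1033, 0.1665]
ee_rot: [[0.903, -0.002, 0.43], [-0.43, 0.003, 0.903], [-0.003, -1.0, 0.002]]
ft_force: [-0.7, -0.1, -0.4]
finger_gap: 0.0214
```

Emit:
carry_out(
  deltas=[
    [[0,0.1,0],[0,0,0],-1],
    [[0,0.2,0],[0,0,0],-1],
    [[0,0.2,0],[0,0,0],-1],
  ],
)

```text
clock: 16.82
tool_pos: [0.5367, -0.1034, 0.1647]
ee_rot: [[0.903, -0.002, 0.43], [-0.43, 0.003, 0.903], [-0.003, -1.0, 0.002]]
ft_force: [0.1, 0.0, 1.2]
finger_gap: 0.0212
```

Close to the floor. I'll release here and retreat.

Emit:
carry_out(
  deltas=[
    [[0,0,0],[0,0,0],-0.4],
    [[0,0,0],[0,0,0],-0.2],
    [[0,0,0],[0,0,0],0],
    [[0,0,0],[0,0,0],0],
    [[0,-1,0],[0,0,0],0],
    [[0,-3,0],[0,0,0],0],
    [[0,-7,0],[0,0,0],0],
    [[0,-11,0],[0,0,0],0],
    [[0,-11,0],[0,0,0],0],
  ],
)

```text
clock: 17.95
tool_pos: [0.5376, -0.104, 0.2782]
ee_rot: [[0.903, 0.004, 0.43], [-0.43, 0.0, 0.903], [0.004, -1.0, 0.002]]
ft_force: [0.6, -0.5, -0.6]
finger_gap: 0.0442
```

```bash
python3 wm.py pics/w11.png;  python3 - <<'E'
from h import *
d=cams.read_camera("side");a=d["color"];cv2.imwrite("pics/side11.png",cv2.resize(a[115:205,220:340],None,fx=5,fy=5,interpolation=cv2.INTER_CUBIC))
E
python3 plan.py "(.46,.1,.28,-15),(.483,.248,.20,15.6),(.483,.248,.20,-25)"
```

```text
pred [253.64547931 186.95203442]
pred [326.31954214 266.8381844 ]
t 18.05 tcp [ 0.5367 -0.1036  0.2747] phi -25.5 gap 0.044 F [-0.1  0.1 -1.7] j [-23.  21.  73.   0.  86.   2.]
(0.46, 0.1, 0.28, -15) -> [[np.float64(-15.69), np.float64(-0.46), np.float64(15.08)], [np.float64(-0.1), np.float64(-10.5), np.float64(-0.2)]]
(0.483, 0.248, 0.2, 15.6) -> [[np.float64(-19.96), np.float64(7.59), np.float64(29.41)], [np.float64(-0.2), np.float64(-41.1), np.float64(-0.1)]]
(0.483, 0.248, 0.2, -25) -> [[np.float64(-19.96), np.float64(7.59), np.float64(29.41)], [np.float64(-0.1), np.float64(-0.5), np.float64(-0.2)]]
```

View pics/w11.png

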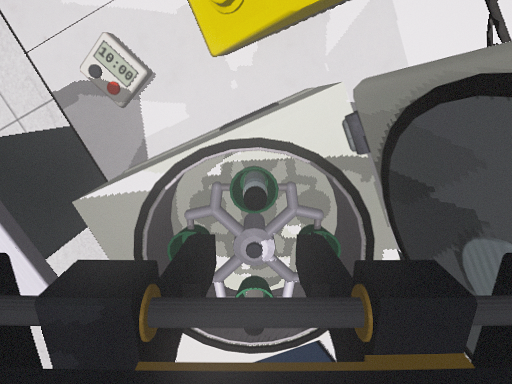

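View pics/side11.png

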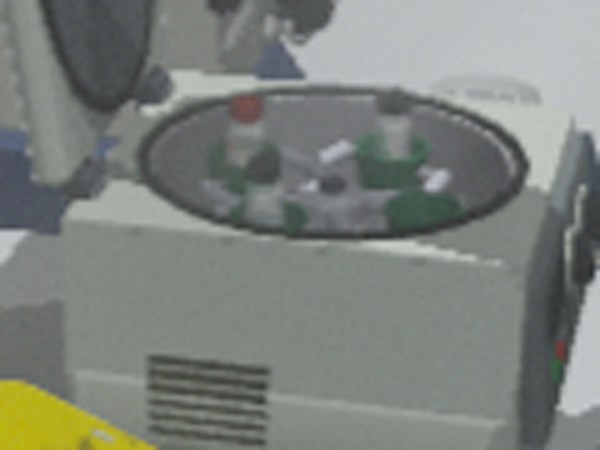

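```bash
python3 - <<'E'
from h import *
d=cams.read_camera("top")
for z in (0,.05,.09): print(z,[on(d,u,v,z).round(3)[:2] for u,v in [(203,184),(268,187),(208,90)]])
d=cams.read_camera("side"); cv2.imwrite("pics/side12.png",cv2.resize(d["color"][170:300,130:280],None,fx=5,fy=4.6))
for p in [(.535,.21),(.54,.20),(.55,.19)]:
  for z in (0,.04,.06,.08): print(p,z,proj(d,np.array([*p,z])))
E
```

```text
0 [array([0.563, 0.205]), array([0.557, 0.027]), array([0.833, 0.2  ])]
0.05 [array([0.555, 0.196]), array([0.549, 0.028]), array([0.811, 0.192])]
0.09 [array([0.548, 0.189]), array([0.543, 0.028]), array([0.793, 0.185])]
(0.535, 0.21) 0 [248.44285376 261.62993688]
(0.535, 0.21) 0.04 [248.29370251 247.94617892]
(0.535, 0.21) 0.06 [248.21781784 240.92434256]
(0.535, 0.21) 0.08 [248.14105441 233.77933579]
(0.54, 0.2) 0 [247.36168182 258.97343744]
(0.54, 0.2) 0.04 [247.19569303 245.35371304]
(0.54, 0.2) 0.06 [247.11124425 238.36660817]
(0.54, 0.2) 0.08 [247.02581889 231.25823345]
(0.55, 0.19) 0 [244.31154699 256.10760975]
(0.55, 0.19) 0.04 [244.09615439 242.55796917]
(0.55, 0.19) 0.06 [243.98655469 235.60882369]
(0.55, 0.19) 0.08 [243.87567588 228.54044958]
```

View pics/side12.png

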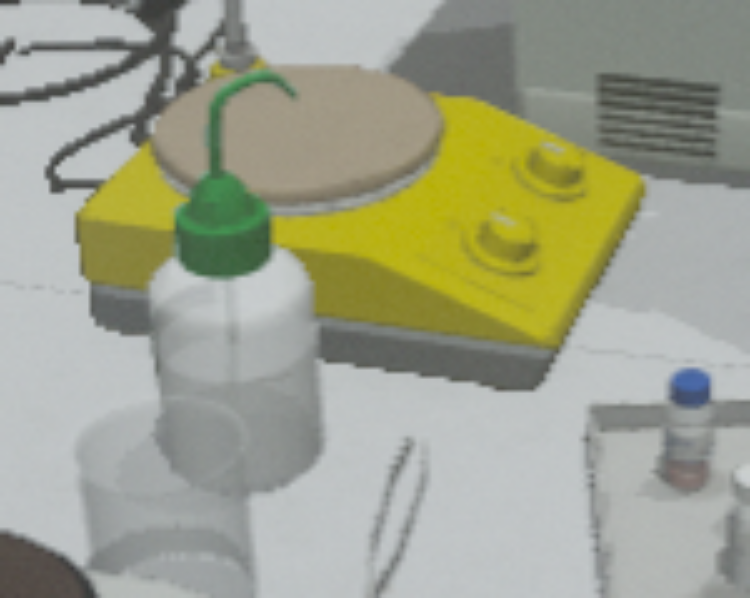

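Emit:
carry_out(
  deltas=[
    [[-5.2,-0.4,5.0],[0,0,0],0],
    [[-10.4,-0.4,10],[0,0,0],0],
    [[-15.7,-0.4,15.1],[0,0,0],0],
    [[-17.5,1,20],[0,0,0],0],
    [[-19,3.5,25],[0,0,0],0],
    [[-20,5.6,29.4],[0,0,0],0],
    [[-20,7.6,29.4],[0,0,0],0],
    [[-20,7.6,29.4],[0,0,0],0],
    [[-20,7.6,29.4],[0,0,0],0],
  ],
)

```text
clock: 19.27
tool_pos: [0.4825, 0.2477, 0.1998]
ee_rot: [[0.902, -0.003, 0.431], [-0.431, 0.004, 0.902], [-0.005, -1.0, 0.002]]
ft_force: [0.5, 1.3, -0.0]
finger_gap: 0.0442
```

```bash
python3 - <<'E'
from h import *
T=pose(); d=cams.read_camera("wrist"); a=d["color"]; cv2.imwrite("pics/w13.png",a)
hsv=cv2.cvtColor(a,cv2.COLOR_BGR2HSV); H,S,V=[hsv[...,i].astype(int) for i in range(3)]
m=((H>105)&(H<125)&(S>140)&(V>80)).astype(np.uint8); n,l,st,c=cv2.connectedComponentsWithStats(m)
for i in range(1,n):
    if st[i][4]>30: print(st[i],c[i],on(d,*c[i],.064,T))
print(proj(d,np.array([.483,.248,.064]),T))
E
python3 plan.py "(.483,.248,.057,-25.4)"; python3 meas.py pics/top13.png
```

```text
[256.11207884 187.97943403]
t 19.32 tcp [0.4826 0.2476 0.2001] phi -25.6 gap 0.044 F [ 0.5 -0.   0.2] j [15. 24. 81.  0. 75. 40.]
(0.483, 0.248, 0.057, -25.4) -> [[np.float64(0.08), np.float64(14.31), np.float64(0.01)], [np.float64(-0.2), np.float64(-0.2), np.float64(-0.2)]]
bucket [362.4 174.8] [17.5 19.4] [ 0.567  -0.1879  0.138 ]
bucket [325.7 187.2] [17.4 17.6] [ 0.5369 -0.1038  0.138 ]
bucket [377.2 211.9] [17.7 20.5] [ 0.4818 -0.2191  0.138 ]
bucket [339.4 224.1] [17.7 18.3] [ 0.4528 -0.1338  0.138 ]
centre [ 0.50960796 -0.16116768  0.138     ] radii [0.06331677 0.06351172 0.06425414 0.06307772] ang [ -25.00598934   64.54243503 -115.6693922   154.32175551]
red [366.84126984 172.46031746] 63 0.172 [ 0.5658 -0.188   0.172 ]
red [366.84126984 172.46031746] 63 0.064 [ 0.5873 -0.2202  0.064 ]
```

View pics/w13.png

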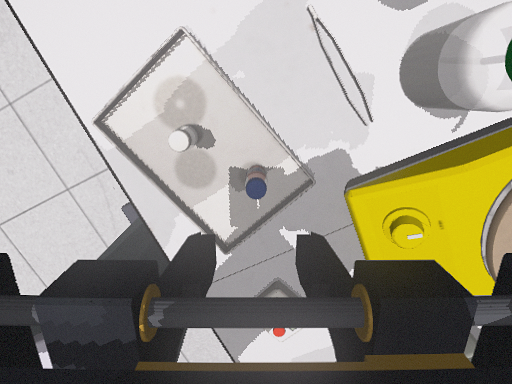

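Blue's cap is at px (257,188), which matches the predicted (256,188). White stands at (182,140). Descending.

Emit:
carry_out(
  deltas=[
    [[0.1,5,0],[0,0,0],0],
    [[0.1,9,0],[0,0,0],0],
    [[0.1,12,0],[0,0,0],0],
    [[0.1,13.5,0],[0,0,0],0],
    [[0.1,14.2,0],[0,0,0],0],
    [[0.1,14.2,0],[0,0,0],0],
    [[0.1,14.2,0],[0,0,0],-0.2],
    [[0.1,14.2,0],[0,0,0],-0.4],
    [[0.1,14.2,0],[0,0,0],-0.6],
    [[0.1,14.2,0],[0,0,0],-1],
    [[0.1,14.2,0],[0,0,0],-1],
    [[0.1,14.2,0],[0,0,0],-1],
  ],
)

```text
clock: 20.88
tool_pos: [0.4834, 0.2479, 0.0585]
ee_rot: [[0.902, -0.002, 0.431], [-0.431, 0.005, 0.902], [-0.003, -1.0, 0.003]]
ft_force: [-1.3, 0.2, 5.4]
finger_gap: 0.0213
```

Emit:
carry_out(
  deltas=[
    [[0,-0.5,0],[0,0,0],-1],
    [[0,-1.5,0],[0,0,0],-1],
    [[0,-4,0],[0,0,0],-1],
    [[0,-9,0],[0,0,0],-1],
    [[0,-15,0],[0,0,0],-1],
    [[0,-21,0],[0,0,0],-1],
    [[0,-22,0],[0,0,0],-1],
    [[0,-22,0],[0,0,0],-1],
  ],
)

```text
clock: 21.88
tool_pos: [0.4835, 0.2468, 0.2785]
ee_rot: [[0.902, -0.001, 0.431], [-0.431, 0.005, 0.902], [-0.003, -1.0, 0.004]]
ft_force: [0.1, -0.5, -0.9]
finger_gap: 0.0216
```

```bash
python3 plan.py "(.46,.1,.28,-50),(.4525,-.134,.28,-115.4)"; python3 - <<'E'
from h import *
d=cams.read_camera("wrist"); a=d["color"]; cv2.imwrite("pics/w14.png",a)
E
```

```text
t 21.88 tcp [0.4835 0.2468 0.2785] phi -25.6 gap 0.022 F [ 0.1 -0.5 -0.9] j [14. 20. 74.  0. 86. 40.]
(0.46, 0.1, 0.28, -50) -> [[np.float64(4.21), np.float64(-0.21), np.float64(-14.26)], [np.float64(-0.2), np.float64(24.4), np.float64(-0.2)]]
(0.4525, -0.134, 0.28, -115.4) -> [[np.float64(13.63), np.float64(-0.32), np.float64(-35.69)], [np.float64(-0.0), np.float64(89.8), np.float64(-0.3)]]
```

View pics/w14.png

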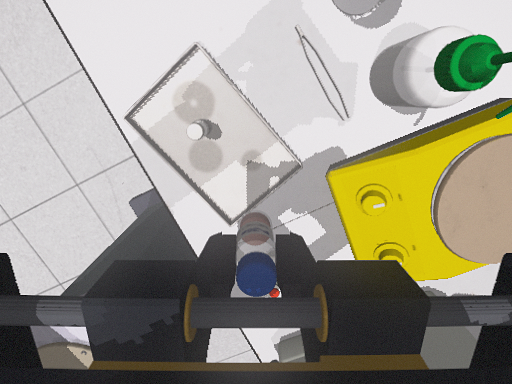

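Blue is held upright and white still stands at (195,130). Carrying blue to the empty near-left pocket.

Emit:
carry_out(
  deltas=[
    [[1.4,-0.2,-4.8],[0,8,0],-1],
    [[2.8,-0.2,-9.5],[0,16,0],-1],
    [[4.2,-0.2,-14.3],[0,24.4,0],-1],
    [[6.5,-0.3,-19.5],[0,34,0],-1],
    [[9,-0.3,-25],[0,44,0],-1],
    [[11.3,-0.3,-30.5],[0,54,0],-1],
    [[13.6,-0.3,-35.7],[0,64,0],-1],
    [[13.6,-0.3,-35.7],[0,74,0],-1],
    [[13.6,-0.3,-35.7],[0,84,0],-1],
    [[13.6,-0.3,-35.7],[0,89.8,0],-1],
    [[13.6,-0.3,-35.7],[0,89.8,0],-1],
    [[13.6,-0.3,-35.7],[0,89.8,0],-1],
  ],
)

```text
clock: 23.42
tool_pos: [0.4517, -0.1339, 0.2781]
ee_rot: [[-0.427, -0.005, 0.904], [-0.904, 0.005, -0.427], [-0.002, -1.0, -0.007]]
ft_force: [0.1, -0.7, 0.7]
finger_gap: 0.0213
```

```bash
python3 wm.py pics/w15.png; python3 - <<'E'
from h import *
T=pose(); d=cams.read_camera("wrist"); print(proj(d,np.array([.4525,-.134,.138]),T),proj(d,np.array([.4525,-.134,.110]),T))
E
python3 plan.py "(.4525,-.134,.168,-115.4)"
```

```text
[233   2  56  36 286] [260.3  30.9] [54.7 58.2] [ 0.5673 -0.1929  0.138 ]
[308  89  52  53 411] [333.9 115.1] [50.2 54.4] [ 0.4812 -0.2225  0.138 ]
[246 173  23  22 190] [257.  183.3] [19.4 23.2] [ 0.4542 -0.1368  0.138 ]
pred [180.93755501 115.53074914]
pred [255.24067057  23.23789999]
[255.02097836 186.21710395] [255.08134136 178.23965229]
t 23.52 tcp [ 0.4519 -0.1339  0.2785] phi -115.3 gap 0.022 F [-1.  -0.5 -0.1] j [-31.  13.  84.   0.  83.  84.]
(0.4525, -0.134, 0.168, -115.4) -> [[np.float64(0.0), np.float64(11.05), np.float64(0.13)], [np.float64(0.3), np.float64(0.1), np.float64(-0.1)]]
```

View pics/w15.png

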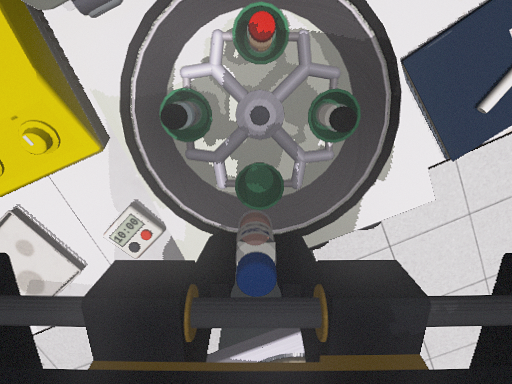

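Emit:
carry_out(
  deltas=[
    [[0.2,3.5,0.1],[0,0,0],-1],
    [[0.2,6.5,0.1],[0,0,0],-1],
    [[0.2,8,0.1],[0,0,0],-1],
    [[0.2,9,0.1],[0,0,0],-1],
    [[0.2,9.8,0.1],[0,0,0],-1],
    [[0.2,10.5,0.1],[0,0,0],-1],
    [[0.2,10.9,0.1],[0,0,0],-1],
    [[0.2,10.9,0.1],[0,0,0],-1],
    [[0.2,11.05,0.1],[0,0,0],-1],
    [[0.2,11.05,0.1],[0,0,0],-1],
  ],
)

```text
clock: 24.78
tool_pos: [0.4514, -0.1357, 0.1681]
ee_rot: [[-0.427, -0.004, 0.904], [-0.904, 0.004, -0.427], [-0.002, -1.0, -0.006]]
ft_force: [-0.4, -0.2, -0.2]
finger_gap: 0.021
```

Emit:
carry_out(
  deltas=[
    [[0,0.05,0],[0,0,0],-1],
    [[0,0.1,0],[0,0,0],-1],
    [[0,0.15,0],[0,0,0],-1],
    [[0,0.15,0],[0,0,0],-1],
  ],
)

```text
clock: 25.28
tool_pos: [0.4516, -0.1357, 0.1669]
ee_rot: [[-0.427, -0.004, 0.904], [-0.904, 0.004, -0.427], [-0.002, -1.0, -0.005]]
ft_force: [0.5, 0.8, 4.9]
finger_gap: 0.0215
```

Contact with the floor at the expected height. Releasing.

Emit:
carry_out(
  deltas=[
    [[0,0,0],[0,0,0],-0.4],
    [[0,0,0],[0,0,0],-0.2],
    [[0,0,0],[0,0,0],0],
    [[0,0,0],[0,0,0],0],
    [[0,-1,0],[0,0,0],0],
    [[0,-3,0],[0,0,0],0],
    [[0,-7,0],[0,0,0],0],
    [[0,-11,0],[0,0,0],0],
    [[0,-11,-6],[0,0,0],0],
    [[0,-11,-11],[0,0,0],0],
    [[0,-11,-11],[0,0,0],0],
    [[0,-11,-11],[0,0,0],0],
  ],
)

```text
clock: 26.78
tool_pos: [0.3531, -0.0896, 0.2781]
ee_rot: [[-0.427, -0.002, 0.904], [-0.904, 0.003, -0.427], [-0.002, -1.0, -0.003]]
ft_force: [-0.1, 0.0, -0.5]
finger_gap: 0.0439
```

```bash
python3 plan.py "(.36,-.09,.28,-115)"; python3 meas.py pics/top16.png;python3 wm.py pics/w16.png; python3 - <<'E'
from h import *
d=cams.read_camera("side");a=d["color"];cv2.imwrite("pics/side16.png",cv2.resize(a[115:325,220:350],None,fx=4,fy=2.85,interpolation=cv2.INTER_CUBIC))
E
```

```text
t 26.77 tcp [ 0.3531 -0.0896  0.2781] phi -115.3 gap 0.044 F [-0.1  0.  -0.5] j [-33.   2.  98.   0.  80.  82.]
(0.36, -0.09, 0.28, -115) -> [[np.float64(-0.26), np.float64(-0.19), np.float64(0.64)], [np.float64(0.2), np.float64(-0.3), np.float64(-0.1)]]
bucket [362.7 174.4] [18. 20.] [ 0.568  -0.1885  0.138 ]
bucket [325.7 187.1] [17.2 17.9] [ 0.5371 -0.1037  0.138 ]
bucket [377.2 211.9] [17.8 20.7] [ 0.4818 -0.2193  0.138 ]
bucket [339.6 224.6] [17.5 18.9] [ 0.4517 -0.1342  0.138 ]
centre [ 0.50965041 -0.16142452  0.138     ] radii [0.06430722 0.06392428 0.06420389 0.06405818] ang [ -24.93450396   64.55129405 -115.66926042  154.8178187 ]
red [366.95081967 172.37704918] 61 0.172 [ 0.566  -0.1883  0.172 ]
red [366.95081967 172.37704918] 61 0.064 [ 0.5875 -0.2205  0.064 ]
pred [168.28110514 -28.91955372]
pred [ 251.42982743 -172.0396948 ]
```

View pics/side16.png

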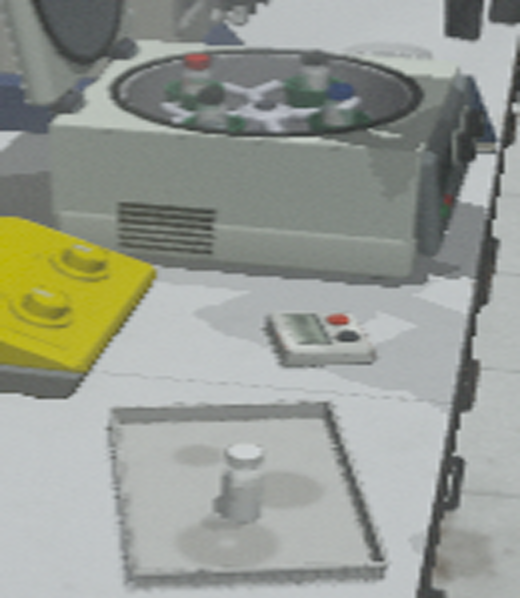

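View pics/w16.png

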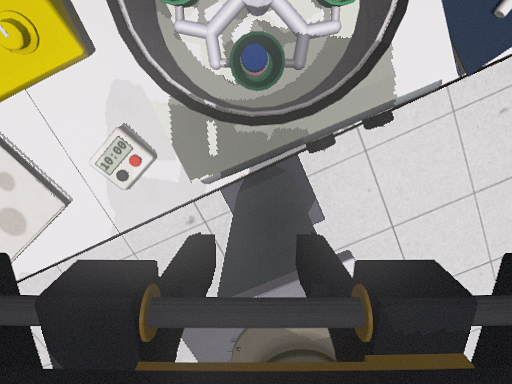

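View pics/top16.png

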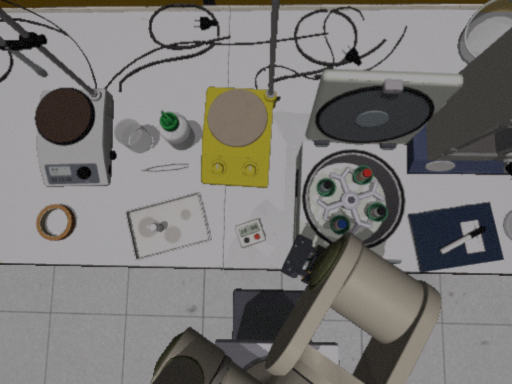

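```bash
python3 - <<'E'
from h import *
d=cams.read_camera("top"); a=d["color"]; cv2.imwrite("pics/topz17.png",cv2.resize(a[140:256,290:415],None,fx=5,fy=5,interpolation=cv2.INTER_CUBIC))
g=cv2.cvtColor(a,cv2.COLOR_BGR2GRAY).astype(int); hsv=cv2.cvtColor(a,cv2.COLOR_BGR2HSV).astype(int); H,S,V=[hsv[...,i] for i in range(3)]
for nm,P,m in [("blue",(.452,-.134),(H>103)&(H<127)&(S>110)),("blackL",(.537,-.1035),V<42),("blackR",(.4818,-.219),V<42)]:
    p=proj(d,np.array([*P,.172])); yy,xx=np.indices(V.shape); k=m&((xx-p[0])**2+(yy-p[1])**2<49)
    c=np.array([xx[k].mean(),yy[k].mean()]); print(nm,p.round(1),c.round(1),k.sum(),on(d,*c,.172).round(4))
E
```

```text
blue [342.9 223.8] [342.  223.6] 61 [ 0.4524 -0.1321  0.172 ]
blackL [328.4 184.9] [327.8 184.2] 62 [ 0.5385 -0.1022  0.172 ]
blackR [382.2 210.7] [381.3 210.8] 69 [ 0.4815 -0.2171  0.172 ]
```

View pics/topz17.png

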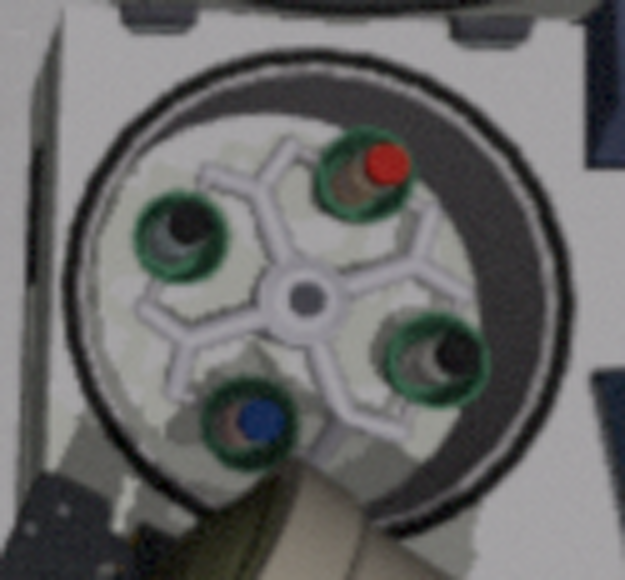

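All four caps are within about 2 mm of their pocket centres at seated height: red (388,163) faces blue (261,420), and black (189,226) faces black (458,353). Handing in.

```bash
python3 -c "
from workcell import workorder
print(workorder.sign_off())"
```

```text
the job is handed in; nothing more can be done
None
```

The centrifuge is rebalanced and the job is handed in, at about 27 s of the 88 s allowed; the sign-off reports no verdict. I made three moves:
- **White vial:** moved from its bucket to the steel tray.
- **Near-left black vial:** moved into white's old pocket, so it now faces the other black vial.
- **Blue vial:** moved from the tray into the near-left pocket, so it now faces red.

**Last checks:**
- **Position:** all four caps lie within about 2 mm of their pocket centres, assuming seated height.
- **Height and tilt:** blue touched the floor at the expected height (4.9 N). The moved black vial was let go at its pick-up height with little contact force (1.2 N). I did not measure final heights or tilts separately, but all the vials look upright in the pictures.
- **Rotor:** it did not turn measurably.
- **White:** it stands upright inside the tray rim, set down about 30 mm from the tray centre.
- **Arm:** it is clear of everything, and no vial tipped over.

**Disagreements:** the gripper read 21–22 mm on the 23 mm vials. The wrist camera and the computed positions differed by 2–3 mm at the near-left pocket, so I shifted the hand about 2 mm for that pick and that placing.

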